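# Open the chocolate sample box and mix the jars for tasting

### The job

Set up the chocolate tasting: raise the front end of the sample box's sliding lid over its stop lip, draw it out of the grooves, and leave it lying flat, grip upwards, on the middle of the blue mat. Then, going from the palest to the darkest jar in the box, mix each one by pressing it upright onto the centre of the mixer's sprung pad until the pad is fully down, keeping it held down for five seconds, and finish with every jar standing upright inside the wooden tray. Leave everything else on the table where it is.

Things in the scene. Friction and masses are not known exactly. Their poses are not given: they have to be found in the camera images.
- box: Fixed light-wood sample box, 208 (x) by 128 (y) mm, walls 12 mm, floor 6 mm thick. Origin: centre of its underside; its FRONT end is -x. The lid lies on the side walls' tops (ledges, 66 mm up), under rails at the rear, between a front stop lip and a rear stop. Inside 184 by 104 mm: four slots in a row, x = -69, -23, 23, 69 mm, y = 0, dividers 12 mm high; each holds one jar or none, in any order.
- box_lip (a point): Middle of the top of the dark stop lip across the box's front end: 6 mm thick, 6 mm above the ledges, 72 mm above the table. It blocks the lid: raise the lid's front end 8 to 12 mm (tilt 0.04 to 0.07 rad, the rear end staying in its grooves), draw it 75 mm or more towards the box's -x over the lip; it is then free to be lifted away.
- box_rails (a point): Midway between the two dark rails (tops 82 mm up, 100 mm apart) that cover the lid's side edges along the box's rear 70 mm only (box x 34 to 104 mm), making grooves 10.5 mm high for the 5.5 mm lid; they keep its rear end from being lifted.
- lid: Loose plywood sliding lid of the box, 193 (x) by 114 (y) by 5.5 mm, about 150 g. Origin: centre of its underside; z up through the knob; axes as the box's when shut. On its upper face, centred at x = -50 mm (towards the front end), y = 0, a dark wooden grip bar 26 (x) by 14 (y) by 30 mm tall, to be pinched across y.
- lid_knob (a point): Centre of the top of the lid's grip bar, 35.5 mm above the lid's underside.
- mat: Fixed blue mat, 250 (x) by 160 (y) by 3 mm, on the robot's left or right. Origin: centre of its underside. The lid's place.
- tray: Loose open wooden tray, 180 (x) by 170 (y) mm outside, rim 16 mm high, walls and floor 6 mm thick, 600 g, on the robot's left or right (the side the mat is not on). Origin: centre of its underside. Four jars stand well at x, y = +-37 mm.
- mixer: Fixed white touch mixer, 100 by 100 mm, top of the housing 55 mm up. Origin: centre of its underside; the sprung pad is centred on it.
- mixer_pad (a joint): Travel of the mixer's round orange sprung pad (64 mm across): 0 up, 0.014 m fully down. About 2 N starts it, 12 N presses it fully down; it springs back up.
- pad_top (a point): Centre of the pad's upper face: 78 mm above the table when up, 64 mm when fully down.
- jar_cream: Loose closed round sample jar, pale cream (the lightest) all over save a thin white line under the cap; 38 mm across, straight-sided, 57 mm tall, about 120 g. Origin: centre of its underside; z up through the cap. May be absent. At the start it stands in one of the box's slots, its underside 6 mm above the table.
- jar_tan: Loose closed round sample jar, orange-tan all over save a thin white line under the cap; 38 mm across, straight-sided, 57 mm tall, about 120 g. Origin: centre of its underside; z up through the cap. May be absent. At the start it stands in one of the box's slots, its underside 6 mm above the table.
- jar_brown: Loose closed round sample jar, reddish brown all over save a thin white line under the cap; 38 mm across, straight-sided, 57 mm tall, about 120 g. Origin: centre of its underside; z up through the cap. May be absent. At the start it stands in one of the box's slots, its underside 6 mm above the table.
- jar_black: Loose closed round sample jar, almost black (the darkest) all over save a thin white line under the cap; 38 mm across, straight-sided, 57 mm tall, about 120 g. Origin: centre of its underside; z up through the cap. May be absent. At the start it stands in one of the box's slots, its underside 6 mm above the table.
- tub: Bystander, not to be disturbed: white open tub, 84 mm across, 60 tall. Origin: centre of its underside.
- cup: Bystander, not to be disturbed: blue cup, 72 mm across, 75 tall. Origin: centre of its underside.
- spoon: Bystander, not to be disturbed: spoon lying on the table, in front of the box and the mixer. Origin: near its middle.
Not all that is in view belongs to the job. Several things have the shape of the lid; the one meant has the colours described above.

How it is judged:
By the outcome, as a careful person would: the job done as asked, in the order asked, and still so for the second after the job is handed in, with the robot touching nothing.
Of jar_cream, jar_tan, jar_brown, jar_black only 2 to 4 are there at a start; the rules pass over those that are not, and their reading is None.
At some moment in a run one of tray may be knocked a few centimetres aside while the robot is not near it.
It also fails if it takes over 210 s, if anything falls off the work surface, if the arm or the gripper's body presses on something with over 40 N, if the wrist force passes 120 N, or if a joint passes its speed limit or range.

### The arm

A 7-joint arm with a two-finger parallel gripper is mounted at the origin on the work surface. World frame = base frame: x ahead of the robot, y to its left, z up, the work surface at z = 0. Lengths are in m, angles in rad, forces in N, time in s.
With the tool pointing down it reaches from about 0.4 to 0.85 m from the base axis. Payload 10.4 kg.
Tool frame: the origin (TCP) lies midway between the tips of the shut fingers; the grasp point (between the pads) lies 19 mm behind it; z points along the fingers, x is the direction in which the jaws open and shut, and the axes are right-handed (so a half turn about z gives the same grasp; the last joint's range is limited). The gripper opens to 85 mm and grips with 20 to 120 N. Pads are 22 mm wide; open, the fingers measure 114 mm over their backs; the gripper's body (76 mm by 85 mm) begins 54 mm behind the grasp point. The pads swing forward as they close: fully open they stand 13 mm farther back than shut.
Start: joints at [1.089, 0.332, -0.065, 1.46, 0.022, 1.35, -0.088], TCP at [0.277, -0.56, 0.231] pointing down, gripper open.
Joint ranges: [-2.6, 2.6], [-0.5, 2.12], [-1.47, 1.34], [0.16, 2.42], [-1.27, 4.41], [0.06, 2.06], [-2.6, 2.6]. Speed limits (rad/s): [2.22, 2.22, 2.79, 2.79, 3.14, 3.14, 3.14].

### API

Orientations are given as a unit quaternion [x, y, z, w].
In Python, from workcell import manip, cams gives the robot as it stands.
- The arm moves only by the tool move_arm, never from a script. Its argument "moves" is a list of rows, each a list of 7 numbers: the turn, a rotation vector about the tool's x, y, z in degrees, then the shift along the tool's x, y, z in m, then the finger opening in m, from 0 to 0.0854. A call has 1 to 10 rows; each row is the pose to reach, as a shift and turn from the pose commanded when the call began, along the tool's axes at that moment; what a row does not reach only later rows make up. A row lasts 1/10 s, in which the tool goes at most 50 mm and 8.59 degrees, less where a joint would pass 70% of its speed; a pose out of reach is approached as far as the arm can. A call with a gripper value outside its range is refused whole. The fingers move at their own pace and stop on an object; "grip_force" is the grip in N (left out, the last holds). Time passes only in rows, so rows that repeat a pose let the fingers close. It gives the time, the measured TCP pose, the force and the opening at its end, in the units of the state.
- manip.get_obs(): the state, without advancing time (a new reading comes with each control period).
- cams.camera(name): name is "scene" or "top" or "wrist"; returns the picture (480x640x3 uint8, red, green, blue); there is no depth.
- cams.camera_params(name): a dict with "fx", "fy", "cx", "cy" (pixels), "xyz" and "rotation" of the camera in the world. Camera axes: x right, y up, looking along -z (the intrinsics and any distortion apply to the point x, -y, -z); pixel columns grow to the right and rows downward; lengths in m; the calibration is good to about 2 mm. A picture is of the moment at which its call begins: read the wrist's pose just before it. camera_params takes no time and is no camera call; for the wrist camera it gives the pose at the moment of the call.
- manip.hand_in(): hands the job in, once; it reports no verdict.
The state is a dict: "clock": time; "joint_pos": joint angles; "joint_velocities": joint speeds; "tau": joint torques, N m; "position": TCP position; "ee_rot": TCP orientation; "ft_force": force on the tool from outside, world axes, zero at the start; "torque": the same for the moment, N m; "grip_width": opening from 0.0 (shut) to 1.0 (fully open).
Only numpy, scipy, OpenCV 4.12 (cv2) and the standard library are available. Lean on these libraries where they do the work, as an engineer would, in place of code of your own. Each camera call takes 0.05 s, during which the arm holds its last target. There are 200 camera calls.

## Working session

There is one attempt and no reset: what is moved stays moved. The work goes in short steps, Python scripts to look and compute and a tool call to move; the robot and the scene stay as the last step left them, time stands still between calls to the robot, and variables do not carry over. Pictures are saved under pics/ and viewed, about 12 in all and at most 16, crops included, and the job is handed in when it is done.

Besides the shell and the picture viewer there is one more tool, called after ">>>" as a command line: name --pt "numbers of a row" for each row, then --argument value for the rest. move_arm: Moves the arm, as the interface text tells. Its arguments: {"type":"object","properties":{"moves":{"type":"array","items":{"type":"array","items":{"type":"number"}}},"grip_force":{"type":"number"}},"required":["moves"]}

```bash
mkdir -p pics; ls
python3 - <<'E'
from workcell import manip, cams
import cv2
o=manip.get_obs(); print({k:(v if isinstance(v,float) else [round(float(x),4) for x in v]) if not isinstance(v,(int,float)) else v for k,v in o.items()})
for n in ("scene","top"):
    p=cams.camera_params(n); print(n,p)
    cv2.imwrite(f"pics/{n}0.png",cams.camera(n)[:,:,::-1])
print(cams.camera_params("wrist"))
E
```

```text
pics
{'clock': 0.0, 'joint_pos': [1.0894, 0.3329, -0.0647, 1.4609, 0.0216, 1.3499, -0.0885], 'joint_velocities': [-0.0002, -0.0006, -0.0006, -0.0003, 0.0003, 0.0003, 0.0004], 'tau': [-0.0005, -62.5448, 0.0489, -39.1604, 0.016, 0.01, -0.0], 'position': [0.2766, -0.56, 0.2305], 'ee_rot': [0.8494, -0.5278, -0.0006, -0.0003], 'ft_force': [0.4547, -0.276, 0.0474], 'torque': [-0.0072, -0.0576, 0.0083], 'grip_width': 1.0003971574053794}
scene {'fx': 521.7601122068652, 'fy': 521.7601122068652, 'cx': 327.2833470744838, 'cy': 236.46722913919623, 'xyz': array([1.14250517, 0.59499351, 0.63903237]), 'rotation': array([0.20628465, 0.44165938, 0.79697435, 0.35667285])}
top {'fx': 613.4022284796356, 'fy': 613.4022284796356, 'cx': 316.55310718370436, 'cy': 244.51453012129915, 'xyz': array([ 0.23164285, -0.0068156 ,  1.56106902]), 'rotation': array([ 0.05984138, -0.05567036, -0.69912921,  0.71030851])}
{'fx': 418.1334100497297, 'fy': 418.1334100497297, 'cx': 326.300289160638, 'cy': 247.7081094089345, 'xyz': array([ 0.33640192, -0.5315504 ,  0.37320676]), 'rotation': array([-0.11202803,  0.07015453, -0.5228176 ,  0.84213409])}
```

View pics/top0.png

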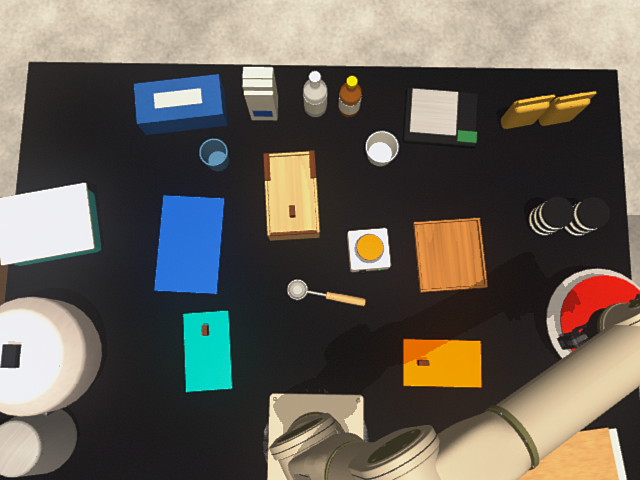

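View pics/scene0.png

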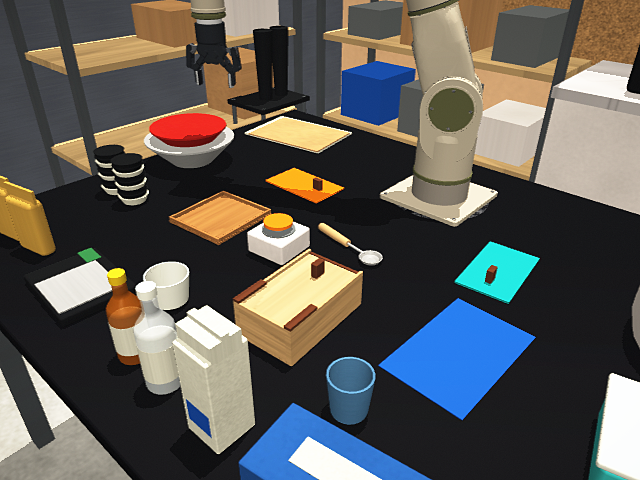

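The lid candidates in the top view are the plywood one on the box (291,195), a cyan plate (207,350) and an orange plate (442,362). Only the plywood one fits: light wood, dark grip, held under the box rails. I'll confirm it in one crop.

```bash
cat > h.py <<'E'
import numpy as np, cv2
from scipy.spatial.transform import Rotation as R
from workcell import manip, cams
def ray(p,u,v):
    d=np.array([(u-p['cx'])/p['fx'],-(v-p['cy'])/p['fy'],-1.]); return np.array(p['xyz']),R.from_quat(p['rotation']).apply(d)
def onz(p,u,v,z):
    o,d=ray(p,u,v); return o+d*(z-o[2])/d[2]
def proj(p,X):
    c=R.from_quat(p['rotation']).inv().apply(np.atleast_2d(X)-p['xyz'])
    return np.c_[p['cx']+p['fx']*c[:,0]/-c[:,2], p['cy']-p['fy']*c[:,1]/-c[:,2]]
def tri(*views):  # (p,u,v)...
    A=np.zeros((3,3));b=np.zeros(3)
    for p,u,v in views:
        o,d=ray(p,u,v); d/=np.linalg.norm(d); M=np.eye(3)-np.outer(d,d); A+=M;b+=M@o
    X=np.linalg.solve(A,b)
    return X,[float(np.hypot(*(proj(p,X)[0]-(u,v)))) for p,u,v in views]
def obs():
    o=manip.get_obs(); print('t',round(o['clock'],2),'pos',np.round(o['position'],4),'eul',np.round(R.from_quat(o['ee_rot']).as_matrix().ravel(),3),'F',np.round(o['ft_force'],2),'g',round(o['grip_width'],3)); return o
def snap(name,f=None):
    p=cams.camera_params(name); im=cams.camera(name)
    if f: cv2.imwrite('pics/'+f,im[:,:,::-1])
    return p,im
def todelta(o,Xt,Rt=None):  # shift along tool axes & rotvec deg to reach world pose
    Q=R.from_quat(o['ee_rot']); s=Q.inv().apply(np.array(Xt)-o['position'])
    r=np.degrees((Q.inv()*Rt).as_rotvec()) if Rt is not None else np.zeros(3)
    return np.round(r,2),np.round(s,4)
E
python3 - <<'E'
import cv2,numpy as np
a=cv2.imread('pics/top0.png');b=cv2.imread('pics/scene0.png')
A=cv2.resize(a[140:300,250:400],None,fx=3.6,fy=3.6,interpolation=cv2.INTER_CUBIC)  # 540x576
cv2.imwrite('pics/c_top.png',A)
B=cv2.resize(b[205:370,225:375],None,fx=3.6,fy=3.6,interpolation=cv2.INTER_CUBIC); cv2.imwrite('pics/c_scene.png',B)
E
```

```text
(no output)
```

View pics/c_top.png

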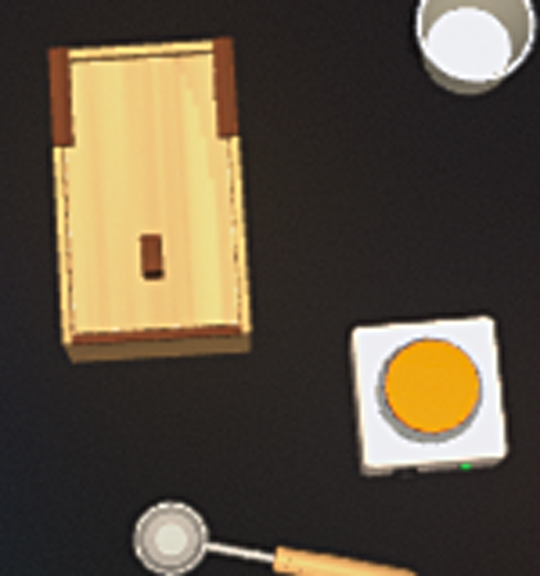

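View pics/c_scene.png

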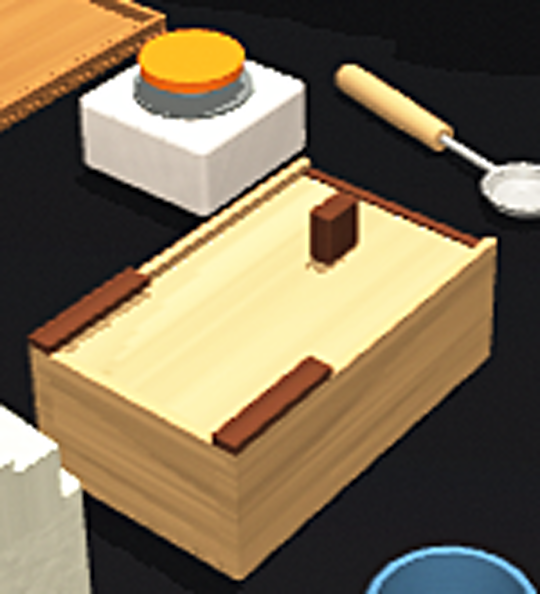

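The crop confirms the plywood lid: dark grip bar at top-view pixel (292,210), rails at the far end and the lip at the near end. Next I measure.

Run:
```python
from h import *
pt=cams.camera_params('top');ps=cams.camera_params('scene')
T=lambda u,v:(pt,250+u/3.6-.36,140+v/3.6-.36); S=lambda u,v:(ps,225+u/3.6-.36,205+v/3.6-.36)
for n,t,s in [('knob',(151,252),(334,207)),('lipL(+y)',(72,338),(480,244)),('lipR',(250,330),(307,171)),
  ('railL rear out',(50,48),(232,450)),('railL front out',(54,147),(331,366)),('railR rear out',(232,40),(32,347)),('railR front out',(239,136),(140,270))]:
    X,e=tri(T(*t),S(*s)); print(n,np.round(X,4),np.round(e,1))
a=cv2.imread('pics/top0.png');b=cv2.imread('pics/scene0.png')
def blob(im,lo,hi,roi):
    x0,y0,x1,y1=roi; m=cv2.inRange(cv2.cvtColor(im,cv2.COLOR_BGR2HSV),lo,hi); k=np.zeros_like(m);k[y0:y1,x0:x1]=m[y0:y1,x0:x1]
    n,l,st,c=cv2.connectedComponentsWithStats(k); i=1+st[1:,4].argmax(); mm=(l==i).astype('u1')
    cs,_=cv2.findContours(mm,cv2.RETR_EXTERNAL,cv2.CHAIN_APPROX_NONE); cc=max(cs,key=len); return c[i],cc,st[i]
ct,cc,_=blob(a,(15,150,200),(28,255,255),(345,225,395,270)); et=cv2.fitEllipse(cc)
cs,cc2,_=blob(b,(20,150,230),(28,255,255),(255,205,300,245)); es=cv2.fitEllipse(cc2)
print('pad',et,es); X,e=tri((pt,*et[0]),(ps,*es[0])); print('pad tri',np.round(X,4),e, 'top@.078',onz(pt,*et[0],.078).round(4),'scene@.078',onz(ps,*es[0],.078).round(4))
def rect(c,z):
    P=np.array([onz(pt,*q[0],z)[:2] for q in c]).astype('f4'); r=cv2.minAreaRect((P*1000)); return r
c,cc,_=blob(a,(100,150,100),(125,255,255),(140,180,235,310)); print('mat',rect(cc,.003))
c,cc,st=blob(a,(3,80,60),(20,255,255),(400,205,500,300)); print('tray rim',rect(cc,.016),st)
```

```text
knob [0.5581 0.0664 0.0979] [0.1 0.2]
lipL(+y) [0.5033 0.1199 0.0716] [0.2 0.2]
lipR [0.5099 0.     0.0671] [0.9 1.1]
railL rear out [0.7071 0.1412 0.0784] [0.1 0.2]
railL front out [0.6358 0.1358 0.0796] [0.1 0.1]
railR rear out [0.716  0.0148 0.0732] [0.4 0.5]
railR front out [0.6442 0.01   0.0775] [1.1 1.5]
pad ((369.5431823730469, 246.78257751464844), (24.275259017944336, 24.956785202026367), 108.33616638183594) ((277.7729187011719, 220.267333984375), (13.143441200256348, 27.887741088867188), 87.80973052978516)
pad tri [ 0.4732 -0.1261  0.0753] [0.020691974272001555, 0.023534728018125724] top@.078 [ 0.4727 -0.1258  0.078 ] scene@.078 [ 0.4764 -0.1226  0.078 ]
mat ((486.3954772949219, 332.64959716796875), (160.4910888671875, 250.0115203857422), 87.8704605102539)
tray rim ((467.1038818359375, -335.1512451171875), (183.50779724121094, 174.09210205078125), 4.850860118865967) [ 413  217   75   76 4884]
```

```bash
python3 - <<'E'
from h import *
o=obs()
def down(yaw): # tool z down, tool x along -y of an object of that yaw (deg)
    c,s=np.cos(np.radians(yaw)),np.sin(np.radians(yaw)); return R.from_matrix(np.array([[s,-c,0],[-c,-s,0],[0,0,-1]]).T)
print(down(4).as_matrix().T)
print(todelta(o,[.53,.065,.25],down(4)))
E
cat >> h.py <<'E'
def down(yaw): # tool z down, tool x along -y of an object of that yaw (deg)
    c,s=np.cos(np.radians(yaw)),np.sin(np.radians(yaw)); return R.from_matrix(np.array([[s,-c,0],[-c,-s,0],[0,0,-1]]).T)
E
```

```text
t 0.1 pos [ 0.2767 -0.5601  0.2306] eul [ 0.443 -0.897 -0.001 -0.897 -0.443  0.001 -0.001  0.    -1.   ] F [-0.46  0.67 -0.45] g 1.0
[[ 0.06975647 -0.99756405  0.        ]
 [-0.99756405 -0.06975647  0.        ]
 [ 0.         -0.         -1.        ]]
(array([2.000e-02, 7.000e-02, 2.229e+01]), array([-0.4482, -0.504 , -0.0189]))
```

>>> move_arm --pt "0 0 22.3 -0.448 -0.504 -0.019 0.05" --pt "0 0 22.3 -0.448 -0.504 -0.019 0.05" --pt "0 0 22.3 -0.448 -0.504 -0.019 0.05" --pt "0 0 22.3 -0.448 -0.504 -0.019 0.05" --pt "0 0 22.3 -0.448 -0.504 -0.019 0.05" --pt "0 0 22.3 -0.448 -0.504 -0.019 0.05" --pt "0 0 22.3 -0.448 -0.504 -0.019 0.05" --pt "0 0 22.3 -0.448 -0.504 -0.019 0.05" --pt "0 0 22.3 -0.448 -0.504 -0.019 0.05" --pt "0 0 22.3 -0.448 -0.504 -0.019 0.05"

```text
clock: 1.1
position: [0.4646, -0.0959, 0.2454]
ee_rot: [0.731, -0.682, 0.0, 0.0]
ft_force: [1.3, -0.2, -0.0]
grip_width: 0.59
```

Run:
```python
from h import *
o=obs(); print(todelta(o,[.53,.065,.25],down(4)))
```

```text
t 1.1 pos [ 0.4646 -0.0959  0.2454] eul [ 0.069 -0.998  0.    -0.998 -0.069 -0.     0.    -0.    -1.   ] F [ 1.33 -0.22 -0.02] g 0.59
(array([-0.  , -0.02, -0.02]), array([-0.156 , -0.0764, -0.0047]))
```

>>> move_arm --pt "0 0 0 -0.156 -0.076 -0.005 0.05" --pt "0 0 0 -0.156 -0.076 -0.005 0.05" --pt "0 0 0 -0.156 -0.076 -0.005 0.05" --pt "0 0 0 -0.156 -0.076 -0.005 0.05" --pt "0 0 0 -0.156 -0.076 -0.005 0.05" --pt "0 0 0 -0.156 -0.076 -0.005 0.05" --pt "0 0 0 -0.156 -0.076 -0.005 0.05"

```text
clock: 1.8
position: [0.5292, 0.0614, 0.2501]
ee_rot: [0.731, -0.683, 0.0, 0.0]
ft_force: [-0.8, -0.7, 0.5]
grip_width: 0.585
```

Run:
```python
from h import *
o=obs(); p,im=snap('wrist','w1.png'); print(p)
import json; json.dump({k:np.array(v).tolist() for k,v in p.items()},open('w1.json','w'))
```

```text
t 1.8 pos [0.5292 0.0614 0.2501] eul [ 0.068 -0.998 -0.001 -0.998 -0.068 -0.001  0.001  0.001 -1.   ] F [-0.81 -0.66  0.52] g 0.585
{'fx': 418.1334100497297, 'fy': 418.1334100497297, 'cx': 326.300289160638, 'cy': 247.7081094089345, 'xyz': array([0.59558786, 0.06541567, 0.39267022]), 'rotation': array([-0.09714142,  0.08993412, -0.67660225,  0.72435129])}
```

View pics/w1.png

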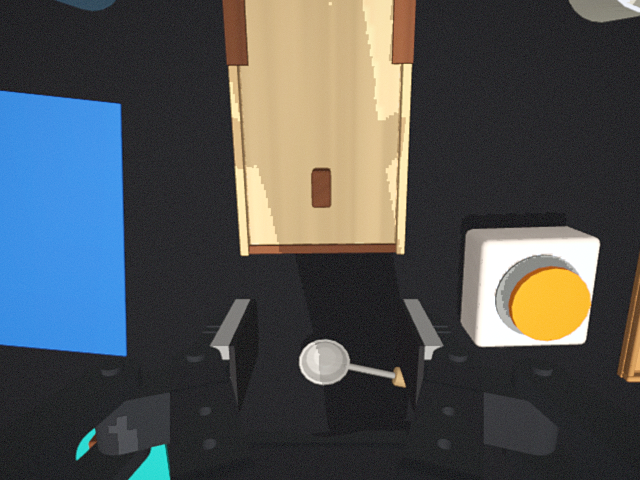

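Run:
```python
from h import *
import json
from scipy.optimize import least_squares
p={k:np.array(v) for k,v in json.load(open('w1.json')).items()}
a=cv2.imread('pics/w1.png'); hsv=cv2.cvtColor(a,cv2.COLOR_BGR2HSV)
m=cv2.inRange(hsv,(0,90,30),(12,255,140)); n,l,st,c=cv2.connectedComponentsWithStats(m)
for i in range(1,n):
    if st[i,4]>100: print(st[i],c[i])
B=np.array([[34,64,82],[34,50,82],[34,-50,82],[34,-64,82],[-104,52,72],[-104,-52,72],[-98,52,72],[-98,-52,72]])/1000
U=np.array([[229.5,65.5],[247,65.5],[393.5,63.5],[412.5,63.5],[250,254],[397,253],[249,246],[396.5,244.5]])
def W(q,P): c,s=np.cos(q[2]),np.sin(q[2]); return np.c_[q[0]+c*P[:,0]-s*P[:,1],q[1]+s*P[:,0]+c*P[:,1],P[:,2]]
f=lambda q:(proj(p,W(q,B))-U).ravel()
r=least_squares(f,[.608,.07,.07]); print('box',r.x[:2].round(4),np.degrees(r.x[2]).round(2)); print(r.fun.reshape(-1,2).round(1))
for z in(.1,.1015):print('knob',onz(p,321,188,z).round(4),'box pred',W(r.x,np.array([[-.05,0,z]])).round(4))
# pad from wrist + top
ps=cams.camera_params('top')
mp=cv2.inRange(hsv,(15,150,200),(28,255,255)); mp[:,:480]=0; cc=max(cv2.findContours(mp,0,1)[0],key=cv2.contourArea); e=cv2.fitEllipse(cc); print('pad px',e,onz(p,*e[0],.078).round(4),tri((p,*e[0]),(ps,369.54,246.78)))
print('knob tri',tri((p,321,188),(ps,250+151/3.6-.36,140+252/3.6-.36)))
```

```text
[ 222    0   26   66 1408] [234.56960227  31.82457386]
[312 168  19  39 689] [320.7605225  187.58780842]
[ 256  244  140   11 1083] [334.58725762 248.5521699 ]
box [0.6077 0.0695] 4.51
[[-1.9 -0.3]
 [ 0.9 -0.5]
 [-0.2 -0.1]
 [ 1.2 -0.3]
 [ 8.  -0.2]
 [-8.6 -0.6]
 [ 8.6  0.5]
 [-7.9  0.7]]
knob [0.5591 0.0663 0.1   ] box pred [[0.5578 0.0655 0.1   ]]
knob [0.5592 0.0663 0.1015] box pred [[0.5578 0.0655 0.1015]]
pad px ((550.494384765625, 304.2166442871094), (67.8339614868164, 79.99910736083984), 61.177101135253906) [ 0.4752 -0.1252  0.078 ] (array([ 0.47365549, -0.12655714,  0.07494709]), [0.872144958433619, 0.27290710399569246])
knob tri (array([0.55863127, 0.0662609 , 0.09656995]), [0.04850634381717619, 0.014033001551327553])
```

Run:
```python
from h import *
o=obs(); print(todelta(o,[.5585,.066,.12],down(4.3)))
```

```text
t 1.85 pos [0.5292 0.0614 0.2502] eul [ 0.067 -0.998 -0.    -0.998 -0.067 -0.001  0.001  0.    -1.   ] F [-1.01 -0.71  0.95] g 0.584
(array([ 0.01, -0.04, -0.44]), array([-0.0027, -0.0296,  0.1302]))
```

>>> move_arm --pt "0 0 -0.4 -0.003 -0.03 0.1 0.05" --pt "0 0 -0.4 -0.003 -0.03 0.13 0.05" --pt "0 0 -0.4 -0.003 -0.03 0.13 0.05" --pt "0 0 -0.4 -0.003 -0.03 0.13 0.05" --pt "0 0 -0.4 -0.003 -0.03 0.13 0.05"

```text
clock: 2.35
position: [0.5591, 0.0673, 0.1213]
ee_rot: [0.733, -0.68, -0.0, 0.0]
ft_force: [-0.2, -0.4, 0.8]
grip_width: 0.586
```

Run:
```python
from h import *
o=obs(); print(todelta(o,[.5585,.066,.078],down(4.3)))
```

```text
t 2.35 pos [0.5591 0.0673 0.1213] eul [ 0.075 -0.997 -0.    -0.997 -0.075 -0.     0.     0.    -1.   ] F [-0.21 -0.42  0.84] g 0.586
(array([ 0.01, -0.01,  0.02]), array([0.0013, 0.0007, 0.0433]))
```

>>> move_arm --pt "0 0 0 0.001 0.001 0.03 0.05" --pt "0 0 0 0.001 0.001 0.043 0.05" --pt "0 0 0 0.001 0.001 0.043 0.05" --pt "0 0 0 0.001 0.001 0.043 0.0" --pt "0 0 0 0.001 0.001 0.043 0.0" --pt "0 0 0 0.001 0.001 0.043 0.0" --pt "0 0 0 0.001 0.001 0.043 0.0" --pt "0 0 0 0.001 0.001 0.043 0.0" --pt "0 0 0 0.001 0.001 0.043 0.0" --pt "0 0 0 0.001 0.001 0.043 0.0" --grip_force 50

```text
clock: 3.35
position: [0.5591, 0.0673, 0.0789]
ee_rot: [0.734, -0.679, 0.001, -0.001]
ft_force: [-2.0, -1.0, 6.3]
grip_width: 0.151
```

Run:
```python
from h import *
o=obs()
```

```text
t 3.35 pos [0.5591 0.0673 0.0789] eul [ 0.077 -0.997  0.002 -0.997 -0.077  0.     0.    -0.002 -1.   ] F [-1.98 -1.    6.34] g 0.151
```

>>> move_arm --pt "-0.8 0 0 0 0 -0.002 0" --pt "-1.5 0 0 0 0 -0.004 0" --pt "-2.3 0 0 0 -0.001 -0.006 0" --pt "-3 0 0 0 -0.001 -0.0076 0" --pt "-3 0 0 0 -0.001 -0.0076 0" --pt "-3 0 0 0 -0.001 -0.0076 0" --pt "-3 0 0 0 -0.001 -0.0076 0"

```text
clock: 4.05
position: [0.5594, 0.0672, 0.085]
ee_rot: [0.733, -0.679, -0.018, 0.019]
ft_force: [-0.9, -0.8, 3.7]
grip_width: 0.153
```

Run:
```python
from h import *
o=obs(); print(o['torque'])
p,im=snap('scene'); cv2.imwrite('pics/s1.png',cv2.resize(im[205:370,225:375,::-1],None,fx=3.6,fy=3.6,interpolation=cv2.INTER_CUBIC))
```

```text
t 4.05 pos [0.5594 0.0672 0.085 ] eul [ 0.077 -0.996 -0.052 -0.997 -0.076 -0.004 -0.     0.052 -0.999] F [-0.9  -0.78  3.74] g 0.153
[ 0.135353   -0.48053952  0.02278372]
```

View pics/s1.png

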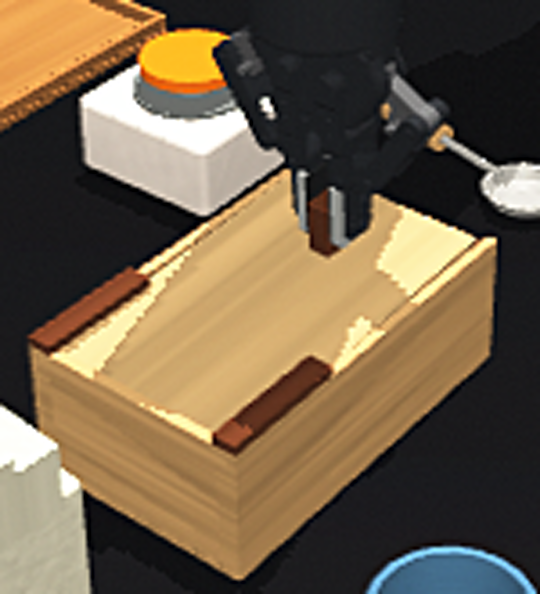

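>>> move_arm --pt "0 0 0 0 0 -0.0015 0" --pt "0 0 0 0 0 -0.0015 0" --pt "0 0 0 0 0.01 -0.0012 0" --pt "0 0 0 0 0.02 -0.0009 0" --pt "0 0 0 0 0.03 -0.0006 0" --pt "0 0 0 0 0.04 -0.0003 0" --pt "0 0 0 0 0.04 -0.0003 0"

```text
clock: 4.8
position: [0.5176, 0.0637, 0.0872]
ee_rot: [0.733, -0.679, -0.018, 0.02]
ft_force: [-1.1, -0.0, -2.1]
grip_width: 0.155
```

Run:
```python
from h import *
o=obs(); print(o['torque'])
```

```text
t 4.8 pos [0.5176 0.0637 0.0872] eul [ 0.077 -0.996 -0.053 -0.997 -0.077 -0.005  0.001  0.054 -0.999] F [-1.08 -0.01 -2.14] g 0.155
[ 0.01595183 -0.01443658  0.00035812]
```

>>> move_arm --pt "0 0 0 0 0.012 0.0003 0" --pt "0 0 0 0 0.024 0.0006 0" --pt "0 0 0 0 0.036 0.001 0" --pt "0 0 0 0 0.048 0.0014 0" --pt "0 0 0 0 0.048 0.0014 0" --pt "0 0 0 0 0.05 -0.015 0" --pt "0 0 0 0 0.05 -0.035 0" --pt "0 0 0 0 0.05 -0.065 0" --pt "0 0 0 0 0.05 -0.085 0" --pt "0 0 0 0 0.05 -0.085 0"

```text
clock: 5.8
position: [0.4758, 0.0609, 0.1775]
ee_rot: [0.733, -0.679, -0.016, 0.017]
ft_force: [0.4, 0.9, -2.3]
grip_width: 0.146
```

Run:
```python
from h import *
o=obs(); print(o['torque'])
p,im=snap('top'); print()
# refine mat centre: use subpixel corners, both top and scene
a=im[:,:,::-1]; b=snap('scene')[1][:,:,::-1]; hs=lambda i:cv2.cvtColor(np.ascontiguousarray(i),cv2.COLOR_BGR2HSV)
for n,i,roi in(('top',a,(140,180,235,310)),('scene',b,(375,290,545,425))):
    m=np.zeros((480,640),'u1');x0,y0,x1,y1=roi; m[y0:y1,x0:x1]=cv2.inRange(hs(i),(100,150,100),(125,255,255))[y0:y1,x0:x1]
    c=max(cv2.findContours(m,0,1)[0],key=cv2.contourArea); pp=cams.camera_params(n)
    P=np.array([onz(pp,*q[0],.003)[:2]*1000 for q in c]).astype('f4'); print(n,cv2.minAreaRect(P))
cv2.imwrite('pics/t2.png',a)
Rt=down(-2.1); print(Rt.as_matrix().T)
c=np.array([.4864,.3326]); x=np.array([np.cos(np.radians(-2.1)),np.sin(np.radians(-2.1))]); k=c-.05*x; print('knob target',k, todelta(o,[*k,.16],Rt))
```

```text
t 5.8 pos [0.4758 0.0609 0.1775] eul [ 0.076 -0.996 -0.047 -0.997 -0.076 -0.004  0.     0.047 -0.999] F [ 0.43  0.92 -2.31] g 0.146
[ 0.03025569 -0.05319317 -0.01784202]

top ((486.3955993652344, 332.6495361328125), (160.4910888671875, 250.01141357421875), 87.87042236328125)
scene ((488.9394836425781, 334.4192199707031), (160.57958984375, 250.75436401367188), 87.97737121582031)
[[-0.03664371 -0.99932839 -0.        ]
 [-0.99932839  0.03664371  0.        ]
 [ 0.          0.         -1.        ]]
knob target [0.43643358 0.33443219] (array([ 2.7 , -0.17,  6.48]), array([-0.2757,  0.0175,  0.0183]))
```

View pics/t2.png

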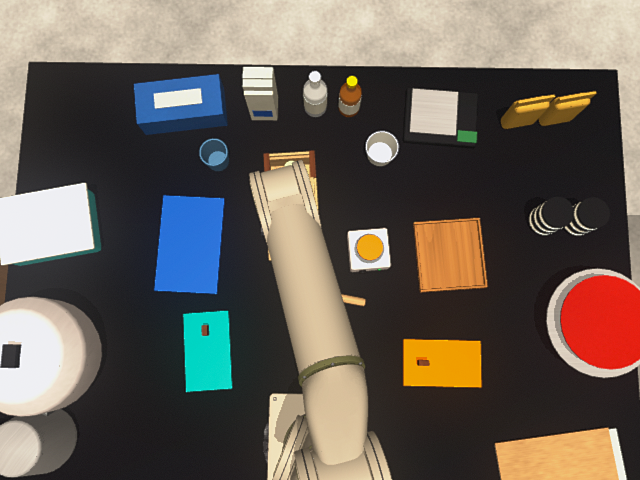

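>>> move_arm --pt "2.7 0 6.5 -0.276 0.017 0.018 0" --pt "2.7 0 6.5 -0.276 0.017 0.018 0" --pt "2.7 0 6.5 -0.276 0.017 0.018 0" --pt "2.7 0 6.5 -0.276 0.017 0.018 0" --pt "2.7 0 6.5 -0.276 0.017 0.018 0" --pt "2.7 0 6.5 -0.276 0.017 0.018 0" --pt "2.7 0 6.5 -0.276 0.017 0.018 0" --pt "2.7 0 6.5 -0.276 0.017 0.018 0" --pt "2.7 0 6.5 -0.276 0.017 0.018 0"

```text
clock: 6.8
position: [0.4353, 0.333, 0.1568]
ee_rot: [-0.693, 0.72, 0.001, -0.004]
ft_force: [-0.2, -1.0, -1.3]
grip_width: 0.152
```

Run:
```python
from h import *
o=obs(); print(todelta(o,[.4375,.3348,.05],down(-2.1)))
```

```text
t 6.8 pos [0.4353 0.333  0.1568] eul [-0.038 -0.999 -0.006 -0.999  0.038 -0.004  0.005  0.006 -1.   ] F [-0.2  -0.96 -1.29] g 0.152
(array([ 0.34, -0.27, -0.09]), array([-0.0024, -0.0028,  0.1068]))
```

>>> move_arm --pt "0.3 -0.3 0 -0.002 -0.002 0.05 0" --pt "0.3 -0.3 0 -0.002 -0.002 0.09 0" --pt "0.3 -0.3 0 -0.002 -0.002 0.107 0" --pt "0.3 -0.3 0 -0.002 -0.002 0.12 0" --pt "0.3 -0.3 0 -0.002 -0.002 0.127 0" --pt "0.3 -0.3 0 -0.002 -0.002 0.127 0" --pt "0.3 -0.3 0 -0.002 -0.002 0.127 0"

```text
clock: 7.5
position: [0.4371, 0.3362, 0.0318]
ee_rot: [-0.694, 0.72, 0.0, 0.002]
ft_force: [-0.2, 0.3, -1.4]
grip_width: 0.155
```

Run:
```python
from h import *
o=obs(); print(todelta(o,[.4375,.3348,.016],down(-2.1)))
p,im=snap('scene'); cv2.imwrite('pics/s2.png',cv2.resize(im[250:450,360:560,::-1],None,fx=3,fy=3,interpolation=cv2.INTER_CUBIC))
```

```text
t 7.5 pos [0.4371 0.3362 0.0318] eul [-0.037 -0.999  0.002 -0.999  0.037  0.003 -0.003 -0.002 -1.   ] F [-0.23  0.31 -1.35] g 0.155
(array([-0.1 ,  0.16, -0.02]), array([ 0.0015, -0.0004,  0.0158]))
```

View pics/s2.png

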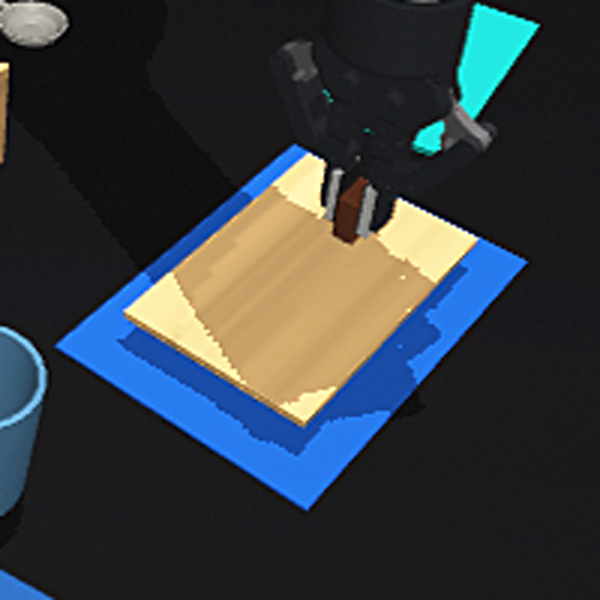

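The scene view shows the lid held level and centred over the mat, its corners at crop pixels (125,315), (300,420), (475,240) and (300,150). Now I lower it.

>>> move_arm --pt "0 0 0 0.001 0 0.008 0" --pt "0 0 0 0.001 0 0.012 0" --pt "0 0 0 0.001 0 0.0145 0" --pt "0 0 0 0.001 0 0.0145 0" --pt "0 0 0 0.001 0 0.0145 0"

```text
clock: 8.05
position: [0.4365, 0.3349, 0.0162]
ee_rot: [-0.694, 0.72, 0.001, 0.001]
ft_force: [-0.7, -0.5, -0.7]
grip_width: 0.152
```

>>> move_arm --pt "0 0 0 0 0 0.001 0" --pt "0 0 0 0 0 0.001 0" --pt "0 0 0 0 0 0.001 0.05" --pt "0 0 0 0 0 0.001 0.05" --pt "0 0 0 0 0 0.001 0.05" --pt "0 0 0 0 0 0.001 0.05" --pt "0 0 0 0 0 -0.04 0.05" --pt "0 0 0 0 0 -0.09 0.05" --pt "0 0 0 0 0 -0.14 0.05" --pt "0 0 0 0 0 -0.19 0.05"

```text
clock: 9.05
position: [0.436, 0.3345, 0.2083]
ee_rot: [-0.694, 0.72, 0.001, 0.001]
ft_force: [1.2, -0.4, -0.1]
grip_width: 0.587
```

Run:
```python
from h import *
o=obs(); print(todelta(o,[.53,.065,.22],down(4.4)))
```

```text
t 9.05 pos [0.436  0.3345 0.2083] eul [-0.036 -0.999  0.    -0.999  0.036  0.002 -0.002 -0.    -1.   ] F [ 1.2  -0.38 -0.13] g 0.587
(array([-0.02,  0.11, -6.49]), array([ 0.2658, -0.1038, -0.0122]))
```

>>> move_arm --pt "0 0 -6.5 0.266 -0.144 -0.052 0.05" --pt "0 0 -6.5 0.266 -0.144 -0.052 0.05" --pt "0 0 -6.5 0.266 -0.144 -0.052 0.05" --pt "0 0 -6.5 0.266 -0.144 -0.052 0.05" --pt "0 0 -6.5 0.266 -0.144 -0.052 0.05" --pt "0 0 -6.5 0.266 -0.144 -0.052 0.05" --pt "0 0 -6.5 0.266 -0.144 -0.052 0.05" --pt "0 0 -6.5 0.266 -0.144 -0.052 0.05" --pt "0 0 -6.5 0.266 -0.144 -0.052 0.05"

```text
clock: 9.95
position: [0.5699, 0.065, 0.2575]
ee_rot: [0.734, -0.679, -0.001, -0.001]
ft_force: [0.1, 0.9, -0.7]
grip_width: 0.588
```

Run:
```python
from h import *
o=obs(); p,im=snap('wrist','w2.png')
import json; json.dump({k:np.array(v).tolist() for k,v in p.items()},open('w2.json','w'))
```

```text
t 9.95 pos [0.5699 0.065  0.2575] eul [ 0.078 -0.997 -0.    -0.997 -0.078  0.003 -0.003  0.    -1.   ] F [ 0.15  0.91 -0.75] g 0.588
```

View pics/w2.png

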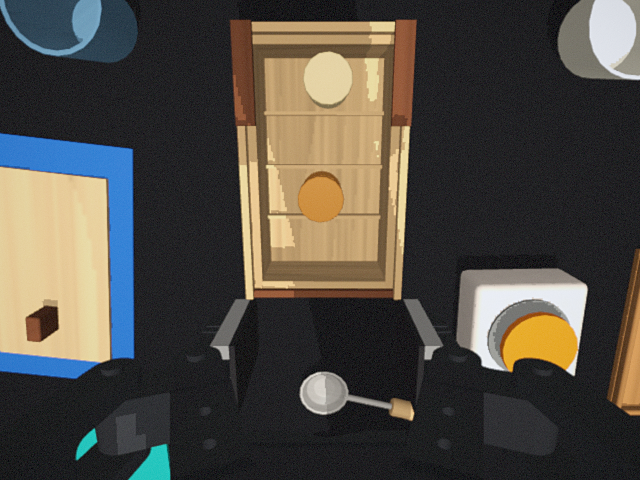

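The wrist view shows only two jars: cream at (328,78) in the rear slot (x=+69) and tan at (321,199) in the x=-23 slot. So the order is cream, then tan. The lid lies on the mat.

```bash
cat >> h.py <<'E'
def W(q,P): P=np.atleast_2d(P); c,s=np.cos(q[2]),np.sin(q[2]); return np.c_[q[0]+c*P[:,0]-s*P[:,1],q[1]+s*P[:,0]+c*P[:,1],P[:,2]]
E
python3 - <<'E'
from h import *
import json
from scipy.optimize import least_squares
p={k:np.array(v) for k,v in json.load(open('w2.json')).items()}
B=np.array([[104,64,82],[104,-64,82],[34,64,82],[34,50,82],[34,-50,82],[34,-64,82]])/1000
U=np.array([[230.5,20.5],[416,20],[236,126],[254,126],[392,126],[411,126]])
r=least_squares(lambda q:(proj(p,W(q,B))-U).ravel(),[.608,.07,.07]); print('box',r.x[:2].round(4),np.degrees(r.x[2]).round(2)); print(r.fun.reshape(-1,2).round(1).tolist())
a=cv2.imread('pics/w2.png'); hsv=cv2.cvtColor(a,cv2.COLOR_BGR2HSV); print(hsv[78,328],hsv[200,321],hsv[130,320])
pt=cams.camera_params('top'); 
for n,(u,v),bx in(('cream',(328,78),.069),('tan',(321,200),-.023)):
    h=hsv[v,u].astype(int); m=cv2.inRange(hsv,tuple(int(x) for x in np.maximum(h-[5,25,25],0)),tuple(int(x) for x in h+[5,25,25])); k=np.zeros_like(m);k[v-40:v+40,u-40:u+40]=m[v-40:v+40,u-40:u+40]
    k=cv2.morphologyEx(k,cv2.MORPH_OPEN,np.ones((7,7))); c=max(cv2.findContours(k,0,1)[0],key=cv2.contourArea); e=cv2.fitEllipse(c)
    print(n,np.round(e[0],1),np.round(e[1],1),onz(p,*e[0],.063).round(4),'slot',W([.6077,.0695,np.radians(4.4)],[bx,0,.063]).round(4))
E
```

```text
box [0.6078 0.0698] 4.54
[[-0.6, -0.4], [0.3, -0.1], [-0.3, 0.2], [0.9, 0.2], [-0.3, 0.1], [-0.1, 0.1]]
[ 22  70 229] [ 17 170 205] [ 18 105 195]
cream [327.6  77.5] [47.5 51.1] [0.6773 0.0722 0.063 ] slot [[0.6765 0.0748 0.063 ]]
tan [320.2 198.8] [43.9 44.5] [0.5855 0.0708 0.063 ] slot [[0.5848 0.0677 0.063 ]]
```

Run:
```python
from h import *
o=obs(); print(todelta(o,[.677,.0725,.13],down(4.4)))
```

```text
t 10.0 pos [0.5698 0.0654 0.2576] eul [ 0.079 -0.997 -0.    -0.997 -0.079  0.003 -0.003 -0.    -1.   ] F [-0.52  0.37  0.1 ] g 0.586
(array([-0.  ,  0.15,  0.14]), array([ 0.0017, -0.1074,  0.1276]))
```

>>> move_arm --pt "0 0 0 0.002 -0.107 0.04 0.055" --pt "0 0 0 0.002 -0.107 0.08 0.055" --pt "0 0 0 0.002 -0.107 0.128 0.055" --pt "0 0 0 0.002 -0.107 0.128 0.055" --pt "0 0 0 0.002 -0.107 0.128 0.055" --pt "0 0 0 0.002 -0.107 0.128 0.055" --pt "0 0 0 0.002 -0.107 0.128 0.055"

```text
clock: 10.7
position: [0.6779, 0.0709, 0.1327]
ee_rot: [0.734, -0.679, 0.001, -0.002]
ft_force: [0.2, -0.0, 1.4]
grip_width: 0.643
```

Run:
```python
from h import *
o=obs(); print(todelta(o,[.677,.0725,.034],down(4.4)))
```

```text
t 10.7 pos [0.6779 0.0709 0.1327] eul [ 0.078 -0.997  0.004 -0.997 -0.078  0.003 -0.002 -0.004 -1.   ] F [ 0.21 -0.04  1.38] g 0.643
(array([-0.23,  0.13,  0.05]), array([-0.0014,  0.0012,  0.0987]))
```

>>> move_arm --pt "-0.2 0.1 0 -0.001 0.001 0.04 0.055" --pt "-0.2 0.1 0 -0.001 0.001 0.07 0.055" --pt "-0.2 0.1 0 -0.001 0.001 0.085 0.055" --pt "-0.2 0.1 0 -0.001 0.001 0.098 0.055" --pt "-0.2 0.1 0 -0.001 0.001 0.098 0.055" --pt "-0.2 0.1 0 -0.001 0.001 0.098 0.055"

```text
clock: 11.3
position: [0.678, 0.0717, 0.0376]
ee_rot: [0.734, -0.68, 0.001, -0.001]
ft_force: [-13.7, -0.6, 25.3]
grip_width: 0.645
```

Run:
```python
from h import *
o=obs()
```

```text
t 11.3 pos [0.678  0.0717 0.0376] eul [ 0.076 -0.997  0.002 -0.997 -0.076 -0.     0.    -0.002 -1.   ] F [-13.66  -0.57  25.28] g 0.645
```

Unexpected contact: 25 N up and -14 N along x. I'll back off before looking.

>>> move_arm --pt "0 0 0 0 0 -0.008 0.055" --pt "0 0 0 0 0 -0.008 0.055" --pt "0 0 0 0 0 -0.008 0.055"

```text
clock: 11.6
position: [0.677, 0.0709, 0.0409]
ee_rot: [0.734, -0.68, -0.0, 0.0]
ft_force: [0.2, -0.6, -0.1]
grip_width: 0.647
```

Run:
```python
from h import *
o=obs(); print(o['torque'])
p,im=snap('scene'); p2,im2=snap('wrist')
A=cv2.resize(im[150:390,180:400,::-1],None,fx=2,fy=2,interpolation=cv2.INTER_CUBIC); B=cv2.resize(im2[:,120:520,::-1],(400,480)); 
B=im2[:,150:510,::-1]; cv2.imwrite('pics/s3.png',cv2.hconcat([A,B]))
```

```text
t 11.6 pos [0.677  0.0709 0.0409] eul [ 0.076 -0.997 -0.001 -0.997 -0.076 -0.    -0.     0.001 -1.   ] F [ 0.16 -0.6  -0.12] g 0.647
[0.006453   0.0254175  0.04919602]
```

View pics/s3.png

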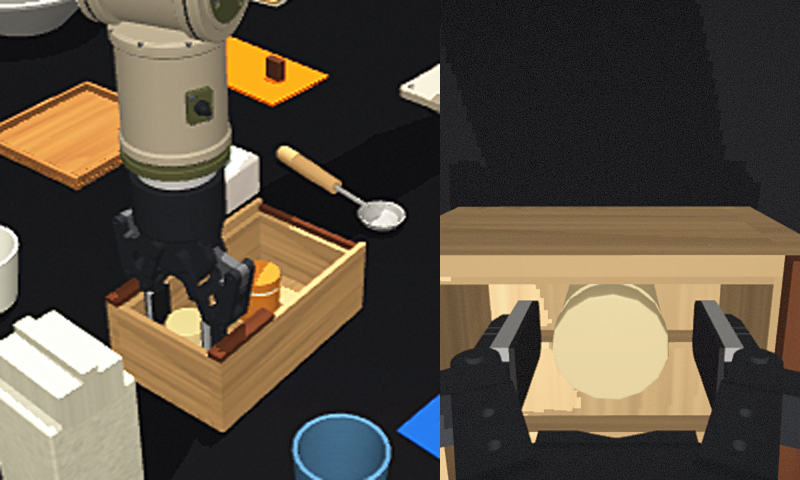

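The scene crop shows the finger elbows resting over the rails, which explains the contact. I'll narrow the opening, centre on the jar and then go lower.

>>> move_arm --pt "0 0 0 -0.002 0 0 0.047" --pt "0 0 0 -0.002 0 0 0.047" --pt "0 0 0 -0.002 0 0 0.047" --pt "0 0 0 -0.002 0 0.002 0.047" --pt "0 0 0 -0.002 0 0.004 0.047" --pt "0 0 0 -0.002 0 0.006 0.047" --pt "0 0 0 -0.002 0 0.006 0.047"

```text
clock: 12.4
position: [0.6767, 0.0727, 0.0363]
ee_rot: [0.733, -0.68, -0.0, 0.001]
ft_force: [-9.1, -0.6, 18.4]
grip_width: 0.552
```

>>> move_arm --pt "0 0 0 0 0.001 -0.0055 0.047" --pt "0 0 0 0 0.001 -0.0055 0.047" --pt "0 0 0 0 0.001 -0.0055 0.0" --pt "0 0 0 0 0.001 -0.0055 0.0" --pt "0 0 0 0 0.001 -0.0055 0.0" --pt "0 0 0 0 0.001 -0.0055 0.0" --pt "0 0 0 0 0.001 -0.0055 0.0" --pt "0 0 0 0 0.001 -0.0055 0.0" --grip_force 70

```text
clock: 13.2
position: [0.6755, 0.0729, 0.0395]
ee_rot: [0.734, -0.68, -0.001, 0.001]
ft_force: [-0.4, 0.4, 4.9]
grip_width: 0.421
```

Run:
```python
from h import *
o=obs(); print(o['torque'],np.round(o['joint_pos'],2))
```

```text
t 13.2 pos [0.6755 0.0729 0.0395] eul [ 0.077 -0.997 -0.002 -0.997 -0.077  0.    -0.     0.002 -1.   ] F [-0.36  0.37  4.86] g 0.421
[-0.06156397  0.15132322  0.00191614] [ 0.13  0.65 -0.43  1.47  0.28  1.09 -1.85]
```

>>> move_arm --pt "0 0 0 0 0 -0.02 0" --pt "0 0 0 0 0 -0.06 0" --pt "0 0 0 0 0 -0.11 0" --pt "0 0 0 0 0 -0.15 0" --pt "0 0 0 0 0 -0.15 0"

```text
clock: 13.7
position: [0.6782, 0.0736, 0.1956]
ee_rot: [0.734, -0.68, 0.002, -0.003]
ft_force: [0.5, 0.1, -0.6]
grip_width: 0.421
```

Run:
```python
from h import *
o=obs(); print(o['torque'],todelta(o,[.43,-.125,.2],down(4.4)))
```

```text
t 13.7 pos [0.6782 0.0736 0.1956] eul [ 0.076 -0.997  0.006 -0.997 -0.076  0.001 -0.001 -0.006 -1.   ] F [ 0.52  0.14 -0.62] g 0.421
[ 0.0138762   0.00792755 -0.01283993] (array([-0.35,  0.05, -0.02]), array([ 0.179 ,  0.2626, -0.0061]))
```

>>> move_arm --pt "-0.2 0 0 0.179 0.263 -0.005 0" --pt "-0.2 0 0 0.179 0.263 -0.005 0" --pt "-0.2 0 0 0.179 0.263 -0.005 0" --pt "-0.2 0 0 0.179 0.263 -0.005 0" --pt "-0.2 0 0 0.179 0.263 -0.005 0" --pt "-0.2 0 0 0.179 0.263 -0.005 0" --pt "-0.2 0 0 0.179 0.263 -0.005 0" --pt "-0.2 0 0 0.179 0.263 -0.005 0" --pt "-0.2 0 0 0.179 0.263 -0.005 0"

```text
clock: 14.6
position: [0.4272, -0.1256, 0.1947]
ee_rot: [0.733, -0.68, -0.002, 0.002]
ft_force: [2.0, 0.9, -1.4]
grip_width: 0.424
```

Run:
```python
from h import *
o=obs(); p,im=snap('wrist','w3.png')
hsv=cv2.cvtColor(im,cv2.COLOR_RGB2HSV)
mp=cv2.inRange(hsv,(15,150,180),(28,255,255)); cc=max(cv2.findContours(mp,0,1)[0],key=cv2.contourArea); e=cv2.fitEllipse(cc); print(e,cv2.contourArea(cc),onz(p,*e[0],.078).round(4))
j=[onz(p,*e[0],.078)[0]]; print('TCP px',proj(p,o['position']))
mc=cv2.inRange(hsv,(18,40,180),(28,110,255)); c2=max(cv2.findContours(mc,0,1)[0],key=cv2.contourArea); print('jar',cv2.boundingRect(c2),cv2.contourArea(c2))
cv2.imwrite('pics/w3.png',im[:,:,::-1])
```

```text
t 14.6 pos [ 0.4272 -0.1256  0.1947] eul [ 0.076 -0.997 -0.007 -0.997 -0.076 -0.    -0.     0.007 -1.   ] F [ 1.95  0.92 -1.35] g 0.424
((331.2928466796875, 164.83587646484375), (101.43048858642578, 103.08633422851562), 2.715397357940674) 8211.0 [ 0.475  -0.1257  0.078 ]
TCP px [[324.36816696 320.02206433]]
jar (270, 291, 114, 106) 9428.5
```

View pics/w3.png

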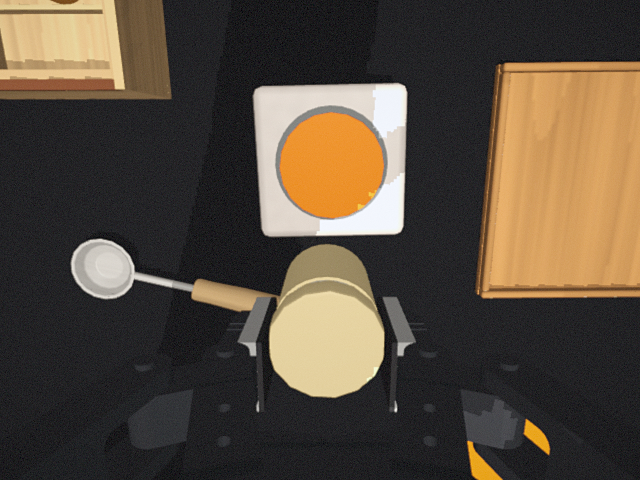

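Run:
```python
from h import *
o=obs(); print(todelta(o,[.4745,-.1255,.125],down(4.4)))
```

```text
t 14.65 pos [ 0.4276 -0.1251  0.1947] eul [ 0.077 -0.997 -0.007 -0.997 -0.077  0.    -0.001  0.007 -1.   ] F [ 0.67  0.56 -1.04] g 0.42
(array([0.38, 0.03, 0.04]), array([ 0.0041, -0.0472,  0.0694]))
```

>>> move_arm --pt "0.3 0 0 0.004 -0.047 0.02 0" --pt "0.3 0 0 0.004 -0.047 0.05 0" --pt "0.3 0 0 0.004 -0.047 0.069 0" --pt "0.3 0 0 0.004 -0.047 0.069 0" --pt "0.3 0 0 0.004 -0.047 0.069 0"

```text
clock: 15.15
position: [0.4744, -0.1253, 0.1259]
ee_rot: [0.734, -0.679, -0.001, 0.0]
ft_force: [0.0, -0.2, 0.5]
grip_width: 0.421
```

Run:
```python
from h import *
o=obs(); print(todelta(o,[.4745,-.1255,.0975],down(4.4)))
```

```text
t 15.15 pos [ 0.4744 -0.1253  0.1259] eul [ 0.078 -0.997 -0.002 -0.997 -0.078  0.001 -0.001  0.002 -1.   ] F [ 0.02 -0.23  0.49] g 0.421
(array([0.09, 0.05, 0.07]), array([ 0.0002, -0.0001,  0.0284]))
```

>>> move_arm --pt "0 0 0 0 0 0.008 0" --pt "0 0 0 0 0 0.014 0" --pt "0 0 0 0 0 0.019 0" --pt "0 0 0 0 0 0.023 0" --pt "0 0 0 0 0 0.027 0" --pt "0 0 0 0 0 0.027 0" --pt "0 0 0 0 0 0.027 0"

```text
clock: 15.85
position: [0.4746, -0.1262, 0.0997]
ee_rot: [0.734, -0.68, 0.0, -0.0]
ft_force: [-1.5, 0.3, 8.4]
grip_width: 0.423
```

>>> move_arm --pt "0 0 0 0 0 0.002 0" --pt "0 0 0 0 0 0.004 0" --pt "0 0 0 0 0 0.004 0" --pt "0 0 0 0 0 0.004 0"

```text
clock: 16.25
position: [0.4749, -0.1263, 0.0972]
ee_rot: [0.734, -0.68, 0.001, -0.0]
ft_force: [-8.5, 2.6, 25.7]
grip_width: 0.42
```

>>> move_arm --pt "0 0 0 0 0 0 0" --pt "0 0 0 0 0 0 0" --pt "0 0 0 0 0 0 0" --pt "0 0 0 0 0 0 0" --pt "0 0 0 0 0 0 0" --pt "0 0 0 0 0 0 0" --pt "0 0 0 0 0 0 0" --pt "0 0 0 0 0 0 0" --pt "0 0 0 0 0 0 0" --pt "0 0 0 0 0 0 0"

```text
clock: 17.25
position: [0.4749, -0.1262, 0.0972]
ee_rot: [0.734, -0.68, 0.001, -0.0]
ft_force: [-8.0, 2.1, 24.9]
grip_width: 0.42
```

>>> move_arm --pt "0 0 0 0 0 0 0" --pt "0 0 0 0 0 0 0" --pt "0 0 0 0 0 0 0" --pt "0 0 0 0 0 0 0" --pt "0 0 0 0 0 0 0" --pt "0 0 0 0 0 0 0" --pt "0 0 0 0 0 0 0" --pt "0 0 0 0 0 0 0" --pt "0 0 0 0 0 0 0" --pt "0 0 0 0 0 0 0"

```text
clock: 18.25
position: [0.4749, -0.1263, 0.0972]
ee_rot: [0.734, -0.68, 0.001, -0.0]
ft_force: [-7.0, 2.5, 24.5]
grip_width: 0.424
```

>>> move_arm --pt "0 0 0 0 0 0 0" --pt "0 0 0 0 0 0 0" --pt "0 0 0 0 0 0 0" --pt "0 0 0 0 0 0 0" --pt "0 0 0 0 0 0 0" --pt "0 0 0 0 0 0 0" --pt "0 0 0 0 0 0 0" --pt "0 0 0 0 0 0 0" --pt "0 0 0 0 0 0 0" --pt "0 0 0 0 0 0 0"

```text
clock: 19.25
position: [0.4749, -0.1262, 0.0972]
ee_rot: [0.734, -0.68, 0.001, -0.0]
ft_force: [-8.8, 3.0, 24.6]
grip_width: 0.424
```

>>> move_arm --pt "0 0 0 0 0 0 0" --pt "0 0 0 0 0 0 0" --pt "0 0 0 0 0 0 0" --pt "0 0 0 0 0 0 0" --pt "0 0 0 0 0 0 0" --pt "0 0 0 0 0 0 0" --pt "0 0 0 0 0 0 0" --pt "0 0 0 0 0 0 0" --pt "0 0 0 0 0 0 0" --pt "0 0 0 0 0 0 0"

```text
clock: 20.25
position: [0.4749, -0.1262, 0.0972]
ee_rot: [0.734, -0.68, 0.001, -0.0]
ft_force: [-8.5, 1.9, 25.1]
grip_width: 0.421
```

>>> move_arm --pt "0 0 0 0 0 0 0" --pt "0 0 0 0 0 0 0" --pt "0 0 0 0 0 0 0" --pt "0 0 0 0 0 0 0" --pt "0 0 0 0 0 0 0" --pt "0 0 0 0 0 0 0" --pt "0 0 0 0 0 0 0" --pt "0 0 0 0 0 0 0" --pt "0 0 0 0 0 0 0" --pt "0 0 0 0 0 0 0"

```text
clock: 21.25
position: [0.4749, -0.1263, 0.0972]
ee_rot: [0.734, -0.68, 0.001, -0.0]
ft_force: [-7.9, 2.1, 23.9]
grip_width: 0.424
```

>>> move_arm --pt "0 0 0 0 0 0 0" --pt "0 0 0 0 0 0 0" --pt "0 0 0 0 0 0 0" --pt "0 0 0 0 0 0 0" --pt "0 0 0 0 0 0 0" --pt "0 0 0 0 0 0 0" --pt "0 0 0 0 0 0 0"

```text
clock: 21.95
position: [0.4749, -0.1263, 0.0972]
ee_rot: [0.734, -0.68, 0.001, -0.0]
ft_force: [-6.7, 2.8, 23.7]
grip_width: 0.421
```

Run:
```python
from h import *
o=obs()
p,im=snap('scene')
a=im[:,:,::-1]; cv2.imwrite('pics/s4.png',cv2.resize(a[150:300,160:330],None,fx=3.5,fy=3.5,interpolation=cv2.INTER_CUBIC))
p,im=snap('top'); hsv=cv2.cvtColor(im,cv2.COLOR_RGB2HSV)
m=np.zeros((480,640),'u1'); m[200:310,400:510]=cv2.inRange(hsv,(3,80,60),(20,255,255))[200:310,400:510]
c=max(cv2.findContours(m,0,1)[0],key=cv2.contourArea); P=np.array([onz(p,*q[0],.016)[:2]*1000 for q in c]).astype('f4'); print(cv2.minAreaRect(P))
```

```text
t 21.95 pos [ 0.4749 -0.1263  0.0972] eul [ 0.077 -0.997  0.001 -0.997 -0.077 -0.001  0.001 -0.001 -1.   ] F [-6.68  2.85 23.71] g 0.421
((495.2285461425781, -338.2522888183594), (183.63636779785156, 174.63949584960938), 4.873244762420654)
```

View pics/s4.png

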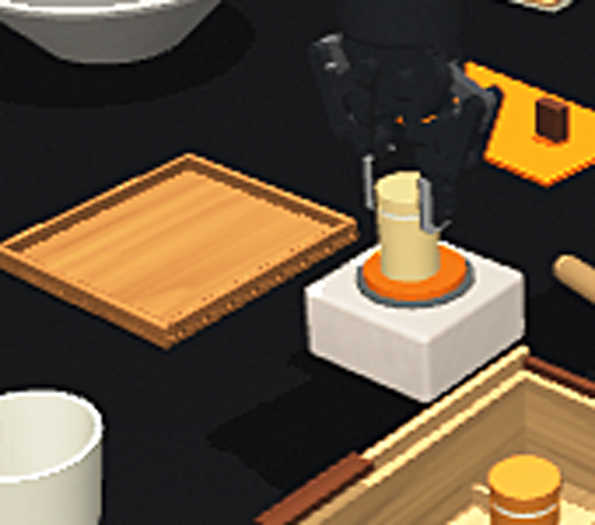

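The pad is fully down under the upright cream jar, and z and force held steady from 16.25 to 21.95 s. The tray has been knocked about +28 mm in x, so I'll use its new pose.

>>> move_arm --pt "0 0 0 0 0 -0.01 0" --pt "0 0 0 0 0 -0.025 0" --pt "0 0 0 0 0 -0.06 0" --pt "0 0 0 0 0 -0.09 0" --pt "0 0 0 0.175 -0.041 -0.09 0" --pt "0 0 0 0.175 -0.041 -0.09 0" --pt "0 0 0 0.175 -0.041 -0.09 0" --pt "0 0 0 0.175 -0.041 -0.09 0" --pt "0 0 0 0.175 -0.041 -0.09 0" --pt "0 0 0 0.175 -0.041 -0.09 0"

```text
clock: 23.05
position: [0.5279, -0.2977, 0.1839]
ee_rot: [0.733, -0.68, -0.001, 0.0]
ft_force: [-0.1, 0.9, -0.7]
grip_width: 0.42
```

Run:
```python
from h import *
o=obs(); print(todelta(o,[.529,-.298,.0405],down(4.4)))
```

```text
t 23.05 pos [ 0.5279 -0.2977  0.1839] eul [ 0.076 -0.997 -0.002 -0.997 -0.076  0.001 -0.001  0.002 -1.   ] F [-0.14  0.94 -0.71] g 0.42
(array([ 0.13,  0.07, -0.07]), array([ 0.0006, -0.0014,  0.1434]))
```

>>> move_arm --pt "0 0 0 0.001 -0.001 0.05 0" --pt "0 0 0 0.001 -0.001 0.09 0" --pt "0 0 0 0.001 -0.001 0.12 0" --pt "0 0 0 0.001 -0.001 0.134 0" --pt "0 0 0 0.001 -0.001 0.14 0" --pt "0 0 0 0.001 -0.001 0.143 0" --pt "0 0 0 0.001 -0.001 0.143 0"

```text
clock: 23.75
position: [0.5299, -0.2986, 0.043]
ee_rot: [0.734, -0.679, 0.0, 0.0]
ft_force: [-0.1, 0.2, -0.5]
grip_width: 0.423
```

>>> move_arm --pt "0 0 0 0 0 0.002 0" --pt "0 0 0 0 0 0.0035 0" --pt "0 0 0 0 0 0.0035 0" --pt "0 0 0 0 0 0.0035 0"

```text
clock: 24.15
position: [0.5299, -0.2988, 0.0395]
ee_rot: [0.734, -0.68, 0.001, 0.0]
ft_force: [-0.2, 0.8, 5.3]
grip_width: 0.42
```

>>> move_arm --pt "0 0 0 0 0 -0.001 0.06" --pt "0 0 0 0 0 -0.001 0.06" --pt "0 0 0 0 0 -0.001 0.06" --pt "0 0 0 0 0 -0.001 0.06" --pt "0 0 0 0 0 -0.03 0.06" --pt "0 0 0 0 0 -0.07 0.06" --pt "0 0 0 0 0 -0.12 0.06" --pt "0 0 0 0 0 -0.16 0.06"

```text
clock: 24.95
position: [0.5295, -0.2985, 0.2009]
ee_rot: [0.734, -0.68, 0.0, 0.0]
ft_force: [1.1, -0.4, 0.3]
grip_width: 0.705
```

Run:
```python
from h import *
o=obs(); print(todelta(o,[.585,.0695,.16],down(4.4)))
```

```text
t 24.95 pos [ 0.5295 -0.2985  0.2009] eul [ 0.077 -0.997  0.    -0.997 -0.077 -0.001  0.001 -0.    -1.   ] F [ 1.08 -0.42  0.27] g 0.705
(array([-0.  , -0.03, -0.01]), array([-0.3627, -0.0835,  0.0407]))
```

>>> move_arm --pt "0 0 0 -0.364 -0.083 0 0.05" --pt "0 0 0 -0.364 -0.083 0 0.05" --pt "0 0 0 -0.364 -0.083 0 0.05" --pt "0 0 0 -0.364 -0.083 0 0.05" --pt "0 0 0 -0.364 -0.083 0 0.05" --pt "0 0 0 -0.364 -0.083 0 0.05" --pt "0 0 0 -0.364 -0.083 0 0.05" --pt "0 0 0 -0.364 -0.083 0.04 0.05" --pt "0 0 0 -0.364 -0.083 0.04 0.05" --pt "0 0 0 -0.364 -0.083 0.04 0.05"

```text
clock: 25.95
position: [0.5836, 0.0709, 0.1574]
ee_rot: [0.734, -0.679, -0.001, 0.001]
ft_force: [0.1, -0.3, 1.4]
grip_width: 0.587
```

Run:
```python
from h import *
o=obs(); print(todelta(o,[.5855,.071,.038],down(4.4)))
p,im=snap('wrist')
hsv=cv2.cvtColor(im,cv2.COLOR_RGB2HSV); m=cv2.inRange(hsv,(12,140,150),(20,220,255)); m=cv2.morphologyEx(m,cv2.MORPH_OPEN,np.ones((7,7)))
c=max(cv2.findContours(m,0,1)[0],key=cv2.contourArea); print('tan',cv2.fitEllipse(c),cv2.boundingRect(c)); e=cv2.fitEllipse(c); print(onz(p,*e[0],.063))
cv2.imwrite('pics/w5.png',im[:,:,::-1])
```

```text
t 25.95 pos [0.5836 0.0709 0.1574] eul [ 0.078 -0.997 -0.003 -0.997 -0.078 -0.     0.     0.003 -1.   ] F [ 0.06 -0.33  1.4 ] g 0.587
(array([ 0.18, -0.  ,  0.05]), array([ 1.000e-04, -2.300e-03,  1.194e-01]))
tan ((325.16693115234375, 247.36532592773438), (59.714874267578125, 62.43115234375), 91.99363708496094) (294, 218, 63, 60)
[0.58568558 0.07096644 0.063     ]
```

>>> move_arm --pt "0 0 0 0 -0.002 0.05 0.05" --pt "0 0 0 0 -0.002 0.08 0.05" --pt "0 0 0 0 -0.002 0.1 0.05" --pt "0 0 0 0 -0.002 0.112 0.05" --pt "0 0 0 0 -0.002 0.118 0.05" --pt "0 0 0 0 -0.002 0.118 0.05"

```text
clock: 26.6
position: [0.5865, 0.0703, 0.0406]
ee_rot: [0.733, -0.68, -0.0, 0.0]
ft_force: [0.5, 0.9, -0.0]
grip_width: 0.586
```

>>> move_arm --pt "0 0 0 0 0.001 0.002 0.05" --pt "0 0 0 0 0.001 0.002 0.05" --pt "0 0 0 0 0.001 0.002 0" --pt "0 0 0 0 0.001 0.002 0" --pt "0 0 0 0 0.001 0.002 0" --pt "0 0 0 0 0.001 0.002 0" --pt "0 0 0 0 0.001 0.002 0"

```text
clock: 27.3
position: [0.5856, 0.071, 0.0393]
ee_rot: [0.734, -0.679, 0.0, -0.0]
ft_force: [-2.0, 0.1, 5.4]
grip_width: 0.425
```

Run:
```python
from h import *
o=obs()
```

```text
t 27.3 pos [0.5856 0.071  0.0393] eul [ 0.077 -0.997  0.    -0.997 -0.077 -0.     0.    -0.    -1.   ] F [-1.95  0.14  5.45] g 0.425
```

>>> move_arm --pt "0 0 0 0 0 -0.02 0" --pt "0 0 0 0 0 -0.06 0" --pt "0 0 0 0 0 -0.11 0" --pt "0 0 0 0 0 -0.14 0" --pt "0 0 0 0.187 0.125 -0.14 0" --pt "0 0 0 0.187 0.125 -0.14 0" --pt "0 0 0 0.187 0.125 -0.14 0" --pt "0 0 0 0.187 0.125 -0.14 0" --pt "0 0 0 0.187 0.125 -0.14 0" --pt "0 0 0 0.187 0.125 -0.14 0"

```text
clock: 28.3
position: [0.4729, -0.1292, 0.1785]
ee_rot: [0.732, -0.682, -0.0, 0.001]
ft_force: [-0.1, 0.4, -0.7]
grip_width: 0.42
```

Run:
```python
from h import *
o=obs(); print(todelta(o,[.4745,-.1255,.125],down(4.4)))
```

```text
t 28.3 pos [ 0.4729 -0.1292  0.1785] eul [ 0.07  -0.998 -0.002 -0.998 -0.07  -0.002  0.002  0.002 -1.   ] F [-0.13  0.36 -0.75] g 0.42
(array([ 0.11, -0.09, -0.37]), array([-0.0036, -0.002 ,  0.0535]))
```

>>> move_arm --pt "0 0 0 -0.003 -0.002 0.03 0" --pt "0 0 0 -0.003 -0.002 0.053 0" --pt "0 0 0 -0.003 -0.002 0.053 0" --pt "0 0 0 -0.003 -0.002 0.053 0"

```text
clock: 28.7
position: [0.4769, -0.1213, 0.1258]
ee_rot: [0.734, -0.679, -0.001, 0.0]
ft_force: [0.4, 0.5, -1.2]
grip_width: 0.423
```

Run:
```python
from h import *
o=obs(); print(todelta(o,[.4745,-.1255,.0975],down(4.4)))
```

```text
t 28.7 pos [ 0.4769 -0.1213  0.1258] eul [ 0.078 -0.997 -0.001 -0.997 -0.078  0.    -0.001  0.001 -1.   ] F [ 0.42  0.48 -1.21] g 0.423
(array([0.08, 0.03, 0.05]), array([0.0041, 0.0026, 0.0283]))
```

>>> move_arm --pt "0 0 0 0.004 0.0025 0 0" --pt "0 0 0 0.004 0.0025 0 0" --pt "0 0 0 0.004 0.0025 0.008 0" --pt "0 0 0 0.004 0.0025 0.014 0" --pt "0 0 0 0.004 0.0025 0.019 0" --pt "0 0 0 0.004 0.0025 0.023 0" --pt "0 0 0 0.004 0.0025 0.027 0" --pt "0 0 0 0.004 0.0025 0.03 0" --pt "0 0 0 0.004 0.0025 0.031 0" --pt "0 0 0 0.004 0.0025 0.031 0"

```text
clock: 29.7
position: [0.4751, -0.1262, 0.0967]
ee_rot: [0.734, -0.679, 0.0, 0.0]
ft_force: [-11.2, 3.5, 30.4]
grip_width: 0.42
```

>>> move_arm --pt "0 0 0 0 0 -0.0005 0" --pt "0 0 0 0 0 -0.0005 0" --pt "0 0 0 0 0 -0.0005 0" --pt "0 0 0 0 0 -0.0005 0" --pt "0 0 0 0 0 -0.0005 0" --pt "0 0 0 0 0 -0.0005 0" --pt "0 0 0 0 0 -0.0005 0" --pt "0 0 0 0 0 -0.0005 0" --pt "0 0 0 0 0 -0.0005 0" --pt "0 0 0 0 0 -0.0005 0"

```text
clock: 30.7
position: [0.475, -0.1262, 0.0968]
ee_rot: [0.734, -0.679, 0.0, 0.0]
ft_force: [-9.3, 2.2, 25.0]
grip_width: 0.426
```

>>> move_arm --pt "0 0 0 0 0 0 0" --pt "0 0 0 0 0 0 0" --pt "0 0 0 0 0 0 0" --pt "0 0 0 0 0 0 0" --pt "0 0 0 0 0 0 0" --pt "0 0 0 0 0 0 0" --pt "0 0 0 0 0 0 0" --pt "0 0 0 0 0 0 0" --pt "0 0 0 0 0 0 0" --pt "0 0 0 0 0 0 0"

```text
clock: 31.7
position: [0.475, -0.1261, 0.0968]
ee_rot: [0.734, -0.679, 0.0, 0.0]
ft_force: [-9.5, 2.3, 24.9]
grip_width: 0.425
```

>>> move_arm --pt "0 0 0 0 0 0 0" --pt "0 0 0 0 0 0 0" --pt "0 0 0 0 0 0 0" --pt "0 0 0 0 0 0 0" --pt "0 0 0 0 0 0 0" --pt "0 0 0 0 0 0 0" --pt "0 0 0 0 0 0 0" --pt "0 0 0 0 0 0 0" --pt "0 0 0 0 0 0 0" --pt "0 0 0 0 0 0 0"

```text
clock: 32.7
position: [0.475, -0.1262, 0.0968]
ee_rot: [0.734, -0.679, 0.0, 0.0]
ft_force: [-8.2, 2.0, 25.5]
grip_width: 0.421
```

>>> move_arm --pt "0 0 0 0 0 0 0" --pt "0 0 0 0 0 0 0" --pt "0 0 0 0 0 0 0" --pt "0 0 0 0 0 0 0" --pt "0 0 0 0 0 0 0" --pt "0 0 0 0 0 0 0" --pt "0 0 0 0 0 0 0" --pt "0 0 0 0 0 0 0" --pt "0 0 0 0 0 0 0" --pt "0 0 0 0 0 0 0"

```text
clock: 33.7
position: [0.475, -0.1262, 0.0969]
ee_rot: [0.734, -0.679, 0.0, 0.0]
ft_force: [-8.5, 1.9, 24.9]
grip_width: 0.422
```

>>> move_arm --pt "0 0 0 0 0 0 0" --pt "0 0 0 0 0 0 0" --pt "0 0 0 0 0 0 0" --pt "0 0 0 0 0 0 0" --pt "0 0 0 0 0 0 0" --pt "0 0 0 0 0 0 0" --pt "0 0 0 0 0 0 0" --pt "0 0 0 0 0 0 0" --pt "0 0 0 0 0 0 0" --pt "0 0 0 0 0 0 0"

```text
clock: 34.7
position: [0.475, -0.1262, 0.0968]
ee_rot: [0.734, -0.679, 0.0, 0.0]
ft_force: [-8.3, 2.2, 24.8]
grip_width: 0.425
```

>>> move_arm --pt "0 0 0 0 0 0 0" --pt "0 0 0 0 0 0 0" --pt "0 0 0 0 0 0 0" --pt "0 0 0 0 0 0 0" --pt "0 0 0 0 0 0 0" --pt "0 0 0 0 0 0 0" --pt "0 0 0 0 0 0 0"

```text
clock: 35.4
position: [0.475, -0.1262, 0.0969]
ee_rot: [0.734, -0.679, 0.0, 0.0]
ft_force: [-8.6, 3.4, 24.2]
grip_width: 0.423
```

Run:
```python
from h import *
o=obs()
p,im=snap('scene')
a=im[:,:,::-1]; cv2.imwrite('pics/s5.png',cv2.resize(a[150:300,160:330],None,fx=3.5,fy=3.5,interpolation=cv2.INTER_CUBIC))
p,im=snap('top'); hsv=cv2.cvtColor(im,cv2.COLOR_RGB2HSV)
m=np.zeros((480,640),'u1'); m[200:310,400:510]=cv2.inRange(hsv,(3,80,60),(20,255,255))[200:310,400:510]
c=max(cv2.findContours(m,0,1)[0],key=cv2.contourArea); P=np.array([onz(p,*q[0],.016)[:2]*1000 for q in c]).astype('f4'); print(cv2.minAreaRect(P))
```

```text
t 35.4 pos [ 0.475  -0.1262  0.0969] eul [ 0.077 -0.997  0.    -0.997 -0.077 -0.001  0.001 -0.    -1.   ] F [-8.62  3.39 24.2 ] g 0.423
((495.2285461425781, -338.2522888183594), (183.63636779785156, 174.63949584960938), 4.873244762420654)
```

View pics/s5.png

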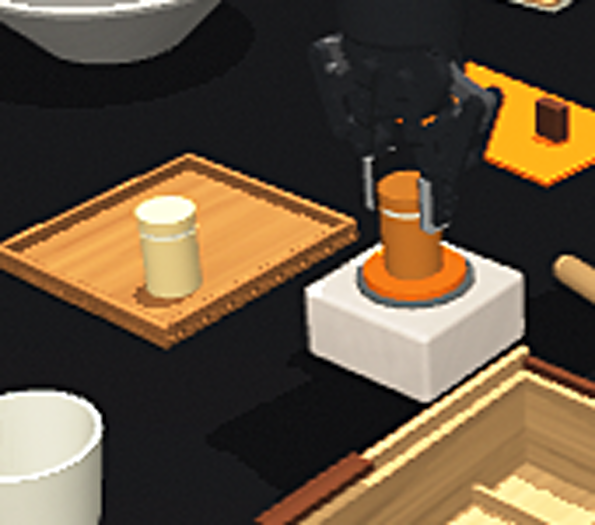

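The tan jar has the pad fully down (29.7 to 35.4 s, steady 24–25 N), and the cream jar stands upright in the tray. Next I place the tan jar at the tray's opposite diagonal spot.

>>> move_arm --pt "0 0 0 0 0 -0.01 0" --pt "0 0 0 0 0 -0.025 0" --pt "0 0 0 0 0 -0.06 0" --pt "0 0 0 0 0 -0.09 0" --pt "0 0 0 0.25 0.033 -0.09 0" --pt "0 0 0 0.25 0.033 -0.09 0" --pt "0 0 0 0.25 0.033 -0.09 0" --pt "0 0 0 0.25 0.033 -0.09 0" --pt "0 0 0 0.25 0.033 -0.09 0" --pt "0 0 0 0.25 0.033 -0.09 0"

```text
clock: 36.5
position: [0.4572, -0.3853, 0.1834]
ee_rot: [0.731, -0.683, -0.001, 0.002]
ft_force: [-0.7, 0.4, -2.3]
grip_width: 0.415
```

>>> move_arm --pt "0 0 0 0 0 0 0" --pt "0 0 0 0 0 0 0"

```text
clock: 36.7
position: [0.4611, -0.3765, 0.1842]
ee_rot: [0.734, -0.679, -0.001, 0.0]
ft_force: [0.4, 1.7, -2.2]
grip_width: 0.425
```

Run:
```python
from h import *
o=obs(); print(todelta(o,[.4615,-.378,.0395],down(4.4)))
```

```text
t 36.7 pos [ 0.4611 -0.3765  0.1842] eul [ 0.078 -0.997 -0.002 -0.997 -0.078  0.001 -0.001  0.002 -1.   ] F [ 0.44  1.65 -2.2 ] g 0.425
(array([0.09, 0.09, 0.07]), array([ 0.0017, -0.0005,  0.1447]))
```

>>> move_arm --pt "0 0 0 0.001 0 0.05 0" --pt "0 0 0 0.001 0 0.09 0" --pt "0 0 0 0.001 0 0.12 0" --pt "0 0 0 0.001 0 0.134 0" --pt "0 0 0 0.001 0 0.14 0" --pt "0 0 0 0.001 0 0.142 0" --pt "0 0 0 0.001 0 0.142 0" --pt "0 0 0 0.001 0 0.142 0"

```text
clock: 37.5
position: [0.4614, -0.3794, 0.0443]
ee_rot: [0.734, -0.68, 0.001, 0.0]
ft_force: [0.7, 0.6, -2.2]
grip_width: 0.42
```

>>> move_arm --pt "0 0 0 0 0 0.002 0" --pt "0 0 0 0 0 0.004 0" --pt "0 0 0 0 0 0.0052 0" --pt "0 0 0 0 0 0.0052 0" --pt "0 0 0 0 0 0.0052 0"

```text
clock: 38.0
position: [0.4611, -0.3792, 0.0392]
ee_rot: [0.734, -0.68, 0.0, 0.0]
ft_force: [-3.3, 3.1, 11.5]
grip_width: 0.421
```

>>> move_arm --pt "0 0 0 0 0 -0.0012 0" --pt "0 0 0 0 0 -0.0012 0.06" --pt "0 0 0 0 0 -0.0012 0.06" --pt "0 0 0 0 0 -0.0012 0.06" --pt "0 0 0 0 0 -0.0012 0.06" --pt "0 0 0 0 0 -0.03 0.06" --pt "0 0 0 0 0 -0.07 0.06" --pt "0 0 0 0 0 -0.12 0.06" --pt "0 0 0 0 0 -0.17 0.06" --pt "0 0 0 0 0 -0.2 0.06"

```text
clock: 39.0
position: [0.4616, -0.3794, 0.2421]
ee_rot: [0.734, -0.679, 0.002, 0.0]
ft_force: [0.3, 0.5, -0.1]
grip_width: 0.703
```

Run:
```python
from h import *
o=obs()
p,im=snap('scene','s6.png'); snap('top','t6.png')
```

```text
t 39.0 pos [ 0.4616 -0.3794  0.2421] eul [ 0.077 -0.997  0.003 -0.997 -0.077 -0.003  0.003 -0.002 -1.   ] F [ 0.26  0.49 -0.07] g 0.703
```

View pics/s6.png

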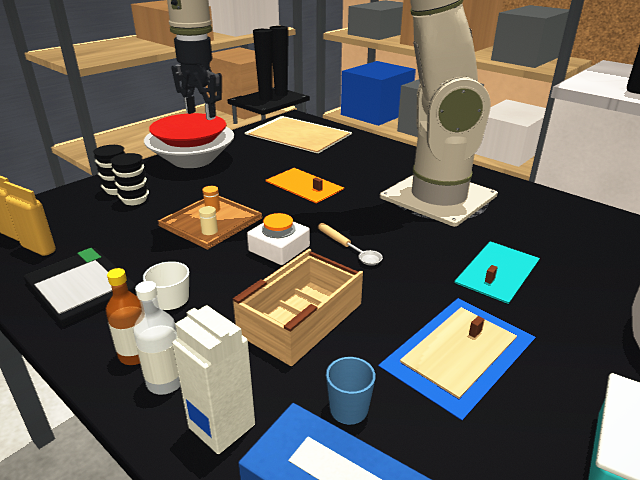

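Run:
```python
from h import *
for n,f,roi in(('top','t6.png',(140,180,235,310)),('scene','s6.png',(375,290,545,425))):
    i=cv2.imread('pics/'+f); hsv=cv2.cvtColor(i,cv2.COLOR_BGR2HSV); p=cams.camera_params(n); x0,y0,x1,y1=roi
    for nm,lo,hi,z in(('mat',(100,150,60),(125,255,255),.003),('lid',(10,30,120),(30,200,255),.0085)):
        m=np.zeros((480,640),'u1'); m[y0:y1,x0:x1]=cv2.inRange(hsv,lo,hi)[y0:y1,x0:x1]
        c=max(cv2.findContours(m,0,1)[0],key=cv2.contourArea); P=np.array([onz(p,*q[0],z)[:2]*1000 for q in c]).astype('f4'); print(n,nm,cv2.minAreaRect(P))
a,b=cv2.imread('pics/scene0.png').astype(int),cv2.imread('pics/s6.png').astype(int); d=abs(a-b).sum(2)
for nm,(x0,y0,x1,y1) in {'tub':(140,258,195,312),'cup':(322,352,380,425),'spoon':(315,220,385,268)}.items(): print(nm,(d[y0:y1,x0:x1]>60).mean().round(3))
```

```text
top mat ((486.2633056640625, 332.4972839355469), (161.5473175048828, 250.56375122070312), 87.93421936035156)
top lid ((484.5987854003906, 331.9837951660156), (113.73155975341797, 192.51426696777344), 87.79466247558594)
scene mat ((488.5994873046875, 334.54144287109375), (160.76046752929688, 252.4557342529297), 88.02454376220703)
scene lid ((488.4055480957031, 334.0267333984375), (114.68041229248047, 196.4989013671875), 87.9464111328125)
tub 0.0
cup 0.0
spoon 0.049
```

```bash
python3 -c "
from workcell import manip
print(manip.hand_in())"
```

```text
the job is handed in; nothing more can be done
None
```

The job is finished and handed in at about 39 s on the robot's clock; no verdict is reported.

- **Lid:** I raised its front end over the lip, drew it out about 90 mm, and laid it flat, grip up, on the blue mat. The last measurement puts it within 2 mm of the mat's centre and aligned to 0.2°.
- **Jars:** Only cream and tan were in the box. I pressed cream first, then tan, each for about 5.7 s at a steady 24–25 N with the pad fully down. Both stand upright in the tray; it was knocked about 28 mm aside during the run, so I measured it again before placing each jar.
- **Bystanders:** The tub and cup are unchanged between the first and last scene pictures. About 5 % of the pixels around the spoon changed. I put that down to the arm's shadow, as the spoon sits at the same pixels in both pictures, but I did not measure it separately.

**Checks that disagreed:**
- **Contact at the rear slot:** While reaching for the cream jar the gripper met something twice, at 25 N and 18 N upward. I backed off and gripped the jar higher. I first thought the finger elbows were on the rails; the second contact suggested the rear wall instead, and I never settled which.
- **Heights and positions:** Heights measured from two cameras came out mostly 2–5 mm below the given ones, so I set working heights from the text and the contact forces. Positions from the top and scene cameras differed by 2–5 mm.

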